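# Four clicks up on the power unit

## Robot

A 6-joint arm with a two-finger parallel gripper is mounted at the origin on a cart in front of the work surface, level with it; the furniture and walls round the work are solid. World frame = base frame: x ahead of the robot, y to its left, z up, the work surface at z = 0. Lengths are in m, angles in rad, forces in N, time in s.
With the tool pointing down it reaches from about 0.375 to 0.75 m from the base axis. Payload 9 kg.
Tool frame: the origin (TCP) lies midway between the tips of the shut fingers; the grasp point (between the pads) lies 19 mm behind it; z points along the fingers, y is the line along which they close (so a half turn about z gives the same grasp; the last joint's range is limited). The gripper opens to 85 mm and grips with 20 to 120 N. Pads are 22 mm wide; open, the fingers measure 114 mm over their backs; the gripper's body (76 mm by 85 mm) begins 54 mm behind the grasp point. The pads swing forward as they close: fully open they stand 13 mm farther back than shut.
Start: joints at [-1.414, 0.104, 0.097, 1.564, 0, 1.353], TCP at [0.22, -0.558, 0.231] pointing down, gripper open.
Joint ranges: [-2.99, 2.99], [-0.84, 1.86], [-1.1, 1.16], [-1.84, 2.11], [-1.51, 1.56], [-3.14, 3.14]. Speed limits (rad/s): [2.22, 2.22, 2.57, 3.14, 3.14, 3.14].

## Interface

Orientations are given as a unit quaternion [x, y, z, w].
In Python, from bench import manip, imaging, ticket gives the robot as it stands.
- The arm moves only by the tool apply_moves, never from a script. Its argument "deltas" is a list that holds one entry, the list of rows, each a list of 6 numbers: the shift along the world's x, y, z as a fraction of full scale, then the turn, a rotation vector about the world's x, y, z as a fraction of full scale. A call has 1 to 8 rows; each row shifts and turns the commanded pose from where the row before left it; what a row does not reach is not made up. Full scale, the value 1, is 20 mm for a shift and 0.5 rad for a turn. A row lasts 1/8 s, in which the tool goes at most 62.5 mm and 10.7 degrees, less where a joint would pass 70% of its speed; a pose out of reach is approached as far as the arm can. A call with a number of a shift or a turn outside -1 to 1 is refused whole. A call with a gripper value outside its range is refused whole. "gripper" is the gripper command: -1 is fully open, 1 is shut, values between are in proportion, set as the call begins (left out, the last holds). The fingers move at their own pace and stop on an object; "newtons" is the grip in N (left out, the last holds). Time passes only in rows, so rows that do not move let the fingers close. It gives the time, the measured TCP pose, the force, the opening and the grip force at its end, in the units of the state.
- manip.state(): the state, without advancing time (a new reading comes with each control period).
- imaging.grab_frame(name): name is "side" or "top" or "wrist"; returns a dict with "image" (400x640x3 uint8, red, green, blue), "camera_matrix" (3x3 intrinsics, pixels), "k1" (the pictures are not rectified: a ray, as slopes to the right and down, at radius r is drawn at 1 + k1 r^2 times it, then the intrinsics apply), "extrinsics" (4x4, takes a point from world to camera coordinates); the wrist camera has in their place "tool_from_camera" (4x4, takes a point from camera to tool coordinates, whose origin is the TCP and whose axes are the flange's). Camera axes: x right, y down, z forward; pixel columns grow to the right and rows downward; lengths in m; the calibration is good to about 2 mm. A picture is of the moment at which its call begins: read the wrist's pose just before it. There is no depth.
- ticket.sign_off(): hands the job in; it is judged then, once.
The state is a dict: "time": time; "joint_pos": joint angles; "joint_velocities": joint speeds; "joint_efforts": joint torques, N m; "ee_pos": TCP position; "orientation": TCP orientation; "ft_force": force on the tool from outside, world axes, zero at the start; "wrist_torque": the same for the moment, N m; "gripper_width": finger opening in m; "grasp_force": force on a finger pad.
Only numpy, scipy, OpenCV 4.12 (cv2) and the standard library are available. Lean on these libraries where they do the work, as an engineer would, in place of code of your own. Each camera call takes 0.05 s, during which the arm holds its last target. There are 200 camera calls.

## Task

The output of the bench power unit must go up by four steps: with a fingertip, push the orange lug of the big dial on its top round clockwise (seen from above) by exactly four clicks, never turning it past the fourth click or back from where it stood. Then press the green button right down to take over the setting, and let it come up again. Push lightly and do not pinch or grip the dial, and leave the bottle, the pot and the bung beside the unit where they stand.

Things in the scene. Friction and masses are not known exactly. Their poses are not given: they have to be found in the camera images.
- power_unit: Grey bench power unit, a box that is fixed on the bench: 160 mm deep (x), 240 mm wide (y), its top 70 mm above the bench, a row of coloured sockets on its near (-x) side; origin under its centre, x away from the sockets, y to the left. Place and angle differ each time. On its top lie the dial (left) and a green button (right).
- dial_center (a point): Centre of the dial's flat top face, on its upright turning axis, 87 mm above the bench. The grey dial is a disc 96 mm across and 14 mm thick on a black scale plate (124 mm across, 3 mm thick) with 12 equal white ticks. In the unit's frame it lies at x -10, y +50 mm; the scale plate's angle differs each time.
- lug (a point): The dial's orange lug, an upright peg 14 mm across (17 at its foot), 22 mm high above the dial's face, 36 mm from the axis. The point is on the peg's axis, 12 mm above the face, and turns with it. About 3 to 5 N at the lug takes it over a click; past half-way the dial jumps on by itself to the next stop, where it stays. In each stop the lug is in line with a tick.
- dial (a joint): Angle of the dial in rad, 0 at the start, growing clockwise seen from above. Click stops lie every 0.524 rad (30 degrees, one tick): four clicks is 2.094. It turns from -2.9 to 2.9 rad.
- set_button_top (a point): Centre of the top of the round green push button, 28 mm across, in a black housing on the right-hand end of the unit's top, about 132 mm from the dial's axis. Its point's z axis points up; the point lies at the top face itself.
- set_button (a joint): Travel of the button in m: 0 up, 0.006 right down; the spring needs about 4 N when it is down and brings it up again.
- oil_bottle_mid (a point): Half-way up a small brown bottle with a black cap, 28 mm across and 61 mm high, loose on the bench to the left of the unit; to be left alone.
- objective_pot_mid (a point): Half-way up a small white pot with a black lid, 37 mm across and 44 mm high, loose on the bench to the right of the unit; to be left alone.
- bung_mid (a point): Half-way up a light brown cork bung, 28 mm across and 24 mm high, loose on the bench in front of the unit; to be left alone.

How it is judged:
On the way, in this order (a step that is already met when the one before it is completed fails the run):
1. the dial rests in the fourth click stop, clockwise (value of joint dial between 1.9944 and 2.1944 rad), for 0.3 s.
2. the green button is pressed right down (value of joint set_button above 0.0045 m), for 0.05 s.
At the end, for the whole second after the job is handed in: The dial rests in the fourth click stop clockwise from its start (2.094 rad, within 0.1), the button has been pressed at least 4.5 of its 6 mm after that and is up again (within 1.5 mm), and the bottle, pot and bung stand within 20 mm of their places (all of step 1 and velocity of joint dial between -0.1 and 0.1 rad/s and value of joint set_button below 0.0015 m and distance of each of oil_bottle_mid, objective_pot_mid, bung_mid from where it was at the start of the episode below 0.02 m); the robot touches nothing.
It fails at once if the dial is turned past the fourth click towards the fifth (more than half a click too far) (value of joint dial above 2.3562 rad).
It fails at once if the dial is turned back, anticlockwise, by more than half a click from its start (value of joint dial below -0.2618 rad).
It fails at once if the button is pressed (more than 3 mm) before the dial has got to the fourth click (value of joint set_button above 0.003 m and value of joint dial below 1.8326 rad).
It fails at once if the dial is gripped or pushed hard (more than 30 N from the fingers) (contact force between the fingers and dial above 30 N).
It fails at once if a bystander (bottle, pot or bung) is moved by more than 20 mm, lifted or tipped over (distance of any of oil_bottle_mid, objective_pot_mid, bung_mid from where it was at the start of the episode above 0.02 m or angle between any of oil_bottle_mid, objective_pot_mid, bung_mid's own z axis and vertical above 0.5 rad).
It also fails if it takes over 48 s, if anything falls off the work surface, if the arm or the gripper's body presses on something with over 40 N, if the wrist force passes 120 N, or if a joint passes its speed limit or range.

## Working session

There is one attempt and no reset: what is moved stays moved. The work goes in short steps, Python scripts to look and compute and a tool call to move; the robot and the scene stay as the last step left them, time stands still between calls to the robot, and variables do not carry over. Pictures are saved under pics/ and viewed, at most 10 in all, crops included, and the job is handed in when it is done.

Besides the shell and the picture viewer there is one more tool, called after "Emit:" as a command line: name --argument value ..., lists and objects as JSON in quotes. apply_moves: Moves the arm, as the interface text tells. Its arguments: {"type":"object","properties":{"deltas":{"type":"array","items":{"type":"array","items":{"type":"array","items":{"type":"number","minimum":-1,"maximum":1}}}},"gripper":{"type":"number"},"newtons":{"type":"number"}},"required":["deltas"]}

```bash
mkdir -p pics; python3 - <<'E'
from bench import manip, imaging
import cv2,numpy as np,pickle
s=manip.state();print(s)
d={}
for n in("top","side"):
    f=imaging.grab_frame(n);d[n]=f
    cv2.imwrite(f"pics/{n}0.png",f["image"][:,:,::-1])
    print(n,f["camera_matrix"].tolist(),f["k1"],np.round(f["extrinsics"],3).tolist())
pickle.dump(d,open("f0.pkl","wb"))
E
```

```text
{'time': 0.0, 'joint_pos': array([-1.41371860e+00,  1.04685094e-01,  9.64540642e-02,  1.56388400e+00,
        1.46144568e-05,  1.35311195e+00]), 'joint_velocities': array([ 1.62221993e-04, -7.21822506e-06,  2.79638207e-04, -3.24253737e-04,
       -6.12529466e-04, -1.15814793e-04]), 'joint_efforts': array([-2.46943937e-04, -5.56931376e+01,  5.03646255e+01,  1.67617283e-02,
       -2.91804035e-04, -8.80783148e-06]), 'ee_pos': array([ 0.21959967, -0.5580146 ,  0.23052227]), 'orientation': array([ 9.82495266e-01,  1.86286388e-01,  2.72813456e-05, -6.58827062e-04]), 'ft_force': array([ 0.11919405,  0.11831147, -0.27210993]), 'wrist_torque': array([ 0.04789877, -0.00372034, -0.02514315]), 'grasp_force': 0.0, 'gripper_width': 0.0853922153800994}
top [[444.59661704798265, 0.0, 321.92793472247274], [0.0, 444.59661704798265, 205.4563200882287], [0.0, 0.0, 1.0]] -0.05059676336925807 [[-0.055, -0.998, -0.005, 0.021], [-0.972, 0.055, -0.228, 0.546], [0.228, -0.008, -0.974, 0.933], [0.0, 0.0, 0.0, 1.0]]
side [[468.3241060302306, 0.0, 313.41482524527953], [0.0, 468.3241060302306, 202.4790595630529], [0.0, 0.0, 1.0]] -0.07725366802296857 [[0.993, -0.119, 0.0, -0.544], [-0.079, -0.661, -0.746, 0.091], [0.089, 0.741, -0.666, 0.929], [0.0, 0.0, 0.0, 1.0]]
```

View pics/top0.png

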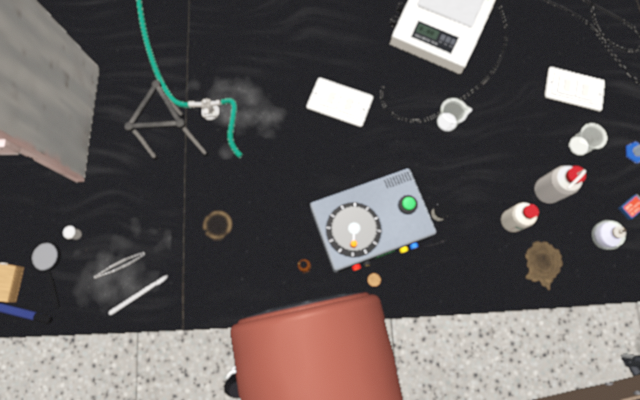

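View pics/side0.png

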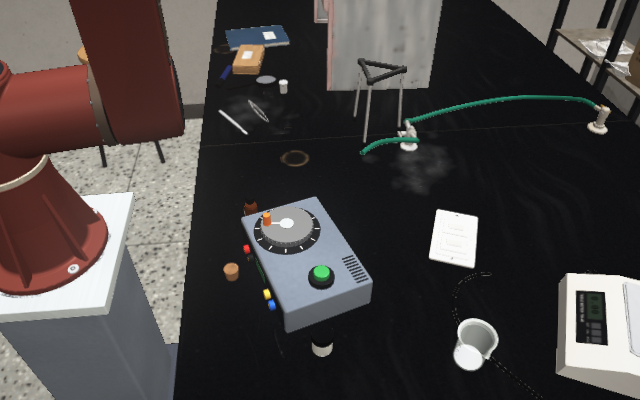

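The top view shows the unit with the dial at about (354,229), the orange lug at (353,243) on the robot's side and the green button at (408,204). The bung is at (374,280) and the bottle at (304,265). In the side view the lug is at (267,218), the button at (321,272) and the pot at (322,343).

```bash
cat > h.py <<'E'
import cv2,numpy as np
def ray(f,uv,T=None):
    d=np.array([f["k1"],0,0,0,0.])
    p=cv2.undistortPoints(np.array(uv,float).reshape(-1,1,2),f["camera_matrix"],d,None,None,None) if False else cv2.undistortPoints(np.array(uv,float).reshape(-1,1,2),f["camera_matrix"],d)
    p=p.reshape(-1,2); r=np.c_[p,np.ones(len(p))]
    M=np.linalg.inv(f["extrinsics"]) if T is None else T
    return M[:3,3], r@M[:3,:3].T
def plane(f,uv,z,T=None):
    o,r=ray(f,uv,T); return o+r*((z-o[2])/r[:,2])[:,None]
def tri(fa,ua,fb,ub,Ta=None,Tb=None):
    o1,r1=ray(fa,ua,Ta);o2,r2=ray(fb,ub,Tb);r1,r2=r1[0],r2[0]
    s=np.linalg.lstsq(np.c_[r1,-r2],o2-o1,rcond=None)[0]
    a,b=o1+s[0]*r1,o2+s[1]*r2
    return (a+b)/2,np.linalg.norm(a-b)
def blobs(img,lo,hi,box=None,amin=15):
    h=cv2.cvtColor(img,cv2.COLOR_RGB2HSV);m=cv2.inRange(h,np.array(lo),np.array(hi))
    if box: k=np.zeros_like(m);x0,y0,x1,y1=box;k[y0:y1,x0:x1]=1;m*=k
    n,l,s,c=cv2.connectedComponentsWithStats(m)
    return [(c[i],s[i],l==i) for i in np.argsort(-s[1:,4])+1 if s[i,4]>=amin] if n>1 else []
E
python3 - <<'E'
import pickle;from h import *
np.set_printoptions(precision=4,suppress=True)
d=pickle.load(open("f0.pkl","rb"));t,s=d["top"],d["side"]
bx={"top":(290,160,450,300),"side":(215,180,400,360)}
R={}
for n,f in d.items():
    for nm,lo,hi in(("green",(45,90,60),(85,255,255)),("orange",(8,150,150),(22,255,255)),("white",(0,0,225),(180,40,255))):
        B=blobs(f["image"],lo,hi,bx[n],4)
        print(n,nm,[(c,st.tolist()) for c,st,_ in B[:4]])
        if B:R[n,nm]=B[0][0]
for nm in("green","orange"): print(nm,tri(t,R["top",nm],s,R["side",nm]))
for n,f in d.items(): print(n,"green@.085",plane(f,R[n,"green"],.085),"orange@.1",plane(f,R[n,"orange"],.1))
# dial grey disc
for n,f in d.items():
    c=(354,229) if n=="top" else (287,228)
    x,y=c;im=f["image"][y-45:y+45,x-50:x+50]
    cv2.imwrite(f"pics/{n}_c.png",cv2.resize(im[:,:,::-1],None,fx=6,fy=6,interpolation=cv2.INTER_NEAREST))
E
python3 -c "
import cv2,numpy as np
a=cv2.imread('pics/top_c.png');b=cv2.imread('pics/side_c.png')
cv2.imwrite('pics/cc.png',cv2.resize(np.hstack([a,b]),(800,360)))"
```

```text
top green [(array([408.4506, 202.9753]), [402, 196, 14, 15, 162]), (array([388.125, 252.875]), [385, 252, 7, 3, 8]), (array([378.5, 256.5]), [377, 256, 4, 2, 4])]
top orange [(array([353.1538, 244.5385]), [351, 242, 5, 5, 13])]
top white [(array([353.8   , 228.9067]), [348, 222, 13, 19, 150])]
side green [(array([321.0506, 272.8565]), [313, 265, 17, 17, 237]), (array([260.1765, 270.5   ]), [256, 261, 9, 21, 34])]
side orange [(array([266.2727, 219.0114]), [263, 213, 8, 13, 88])]
side white [(array([284.7073, 222.6667]), [271, 218, 23, 10, 123]), (array([256.5, 228. ]), [255, 228, 4, 1, 4]), (array([316.5, 228. ]), [315, 228, 4, 1, 4])]
green (array([ 0.5363, -0.1994,  0.0861]), np.float64(0.00018242483952355418))
orange (array([ 0.4514, -0.0709,  0.0961]), np.float64(0.002057000938114872))
top green@.085 [[ 0.5366 -0.1996  0.085 ]] orange@.1 [[ 0.4498 -0.0708  0.1   ]]
side green@.085 [[ 0.5363 -0.1986  0.085 ]] orange@.1 [[ 0.4524 -0.0747  0.1   ]]
```

View pics/cc.png

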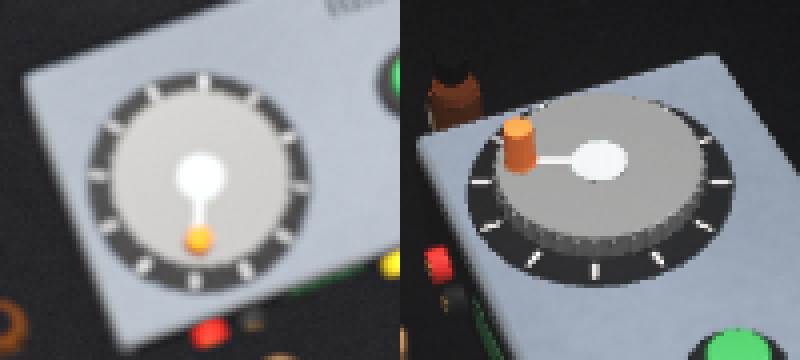

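The crops show the white hub in the middle of the dial and the orange lug pointing towards the robot. In the top image the hub is at (354.2,227.7). In the side image it is at (286.2,222.8), with the lug foot at (266.7,223.5) and the lug top at (266.5,213.5).

```bash
python3 - <<'E'
import pickle;from h import *
np.set_printoptions(precision=4,suppress=True)
d=pickle.load(open("f0.pkl","rb"));t,s=d["top"],d["side"]
a=plane(t,[354.2,227.7],.087);b=plane(s,[286.2,222.8],.087);print("hub",a,b,tri(t,[354.2,227.7],s,[286.2,222.8]))
# ring ticks: ellipse via grey disc threshold in top
g=np.array([.5363,-.1994])
la=plane(t,[353.3,243.6],.109);lb=plane(s,[266.5,213.5],.109);lf=plane(s,[266.7,223.5],.087)
print("lugtop",la,lb,"foot",lf)
for c in(a,b):print("d button",np.linalg.norm(c[0,:2]-g),"lug r",np.linalg.norm(la[0,:2]-c[0,:2]),np.linalg.norm(lb[0,:2]-c[0,:2]))
for nm,uv,z in(("bottle",[304,263],.06),("bung",[374,279],.024)):print(nm,plane(t,uv,z))
print("pot",plane(s,[322,335],.044),"bung",plane(s,[232,266],.024))
# ticks in top, on z=.073
B=blobs(t["image"],(0,0,130),(180,90,255),(322,196,388,262),2)
E
```

```text
hub [[ 0.488  -0.0766  0.087 ]] [[ 0.4881 -0.0754  0.087 ]] (array([ 0.4879, -0.0765,  0.088 ]), np.float64(0.00018583099914976187))
lugtop [[ 0.4505 -0.0705  0.109 ]] [[ 0.4537 -0.0699  0.109 ]] foot [[ 0.4524 -0.073   0.087 ]]
d button 0.13198926438516084 lug r 0.03801424208605548 0.03498923275888146
d button 0.1330324935916097 lug r 0.0378978287175794 0.03483623427110337
bottle [[0.4209 0.0363 0.06  ]]
bung [[ 0.3799 -0.1177  0.024 ]]
pot [[ 0.5262 -0.2901  0.044 ]] bung [[ 0.3821 -0.1131  0.024 ]]
```

Emit:
apply_moves --deltas '[[[0.475, 0.95, 0, 0, 0, 0.35], [0.475, 0.95, 0, 0, 0, 0.35], [0.475, 0.95, 0, 0, 0, 0.35], [0.475, 0.95, 0, 0, 0, 0.35], [0.475, 0.95, 0, 0, 0, 0.35], [0.475, 0.95, 0, 0, 0, 0.35], [0.475, 0.95, 0, 0, 0, 0.35], [0.475, 0.95, 0, 0, 0, 0.35]]]' --gripper 1 --newtons 20

```text
time: 1.1
ee_pos: [0.2959, -0.4056, 0.231]
orientation: [0.629, 0.777, 0.0, -0.0]
ft_force: [-0.0, 0.1, 0.5]
gripper_width: -0.0002
grasp_force: 0.0
```

Emit:
apply_moves --deltas '[[[0.475, 0.95, 0, 0, 0, 0.35], [0.475, 0.95, 0, 0, 0, 0.35], [0.475, 0.95, 0, 0, 0, 0.35], [0.475, 0.95, 0, 0, 0, 0.35], [0.475, 0.95, 0, 0, 0, 0.35], [0.475, 0.95, 0, 0, 0, 0.35], [0.475, 0.95, 0, 0, 0, 0.35], [0.475, 0.95, 0, 0, 0, 0.35]]]'

```text
time: 2.1
ee_pos: [0.3718, -0.2536, 0.231]
orientation: [-0.019, 1.0, 0.0, -0.0]
ft_force: [-0.4, 0.4, 0.6]
gripper_width: 0.0002
grasp_force: 0.0
```

Emit:
apply_moves --deltas '[[[0.475, 0.95, 0, 0, 0, 0.35], [0.475, 0.95, 0, 0, 0, 0.35], [0.475, 0.95, 0, 0, 0, 0.35], [0.475, 0.95, 0, 0, 0, 0.35], [0.475, 0.95, 0, 0, 0, 0.35], [0.475, 0.95, 0, 0, 0, 0.35], [0.475, 0.95, 0, 0, 0, 0.35], [0, 0, 0, 0, 0, 0.35]]]'

```text
time: 3.1
ee_pos: [0.4384, -0.1202, 0.231]
orientation: [-0.66, 0.752, 0.0, -0.0]
ft_force: [1.2, -1.2, 0.4]
gripper_width: 0.0001
grasp_force: 0.0
```

```bash
cat >> h.py <<'E'
def wrist():
    from bench import manip,imaging
    from scipy.spatial.transform import Rotation as Ro
    s=manip.state();f=imaging.grab_frame("wrist")
    T=np.eye(4);T[:3,:3]=Ro.from_quat(s["orientation"]).as_matrix();T[:3,3]=s["ee_pos"]
    return s,f,T@f["tool_from_camera"]
E
python3 - <<'E'
from h import *
import pickle
np.set_printoptions(precision=4,suppress=True)
s,f,T=wrist();pickle.dump((s,f,T),open("w1.pkl","wb"))
cv2.imwrite("pics/w1.png",f["image"][:,:,::-1]);print(s["ee_pos"],T,f["tool_from_camera"])
for nm,lo,hi in(("green",(45,90,60),(85,255,255)),("orange",(8,150,120),(22,255,255)),("white",(0,0,215),(180,40,255))):
    for c,st,_ in blobs(f["image"],lo,hi)[:5]:print(nm,c,st,plane(f,c,.087,T))
E
```

```text
[ 0.4384 -0.1202  0.231 ] [[-0.9915  0.1251  0.0357  0.4287]
 [ 0.13    0.9518  0.2777 -0.1899]
 [ 0.0008  0.28   -0.96    0.3739]
 [ 0.      0.      0.      1.    ]] [[-0.0004 -0.9601 -0.2795  0.0703]
 [ 1.     -0.0004  0.0001  0.0006]
 [-0.0002 -0.2795  0.9601 -0.1429]
 [ 0.      0.      0.      1.    ]]
green [206.9088 116.6622] [192 102  31  30 746] [[ 0.5358 -0.1989  0.087 ]]
green [319.4681 151.9787] [311 133  19  41  47] [[ 0.4335 -0.1512  0.087 ]]
orange [310.775  229.0333] [305 223  14  17 120] [[ 0.4533 -0.0715  0.087 ]]
white [569.3146 201.1987] [  525    98   115   220 10401] [[ 0.1778 -0.0664  0.087 ]]
white [ 51.5509 235.8936] [  23  184   62  105 4972] [[ 0.7381 -0.0996  0.087 ]]
white [279.5233 229.8426] [266 219  39  22 451] [[ 0.4863 -0.0749  0.087 ]]
white [600.381  166.7143] [594 160  15  15 105] [[ 0.1483 -0.1     0.087 ]]
white [583.8772 274.614 ] [579 269  13  11  57] [[0.1492 0.0269 0.087 ]]
```

View pics/w1.png

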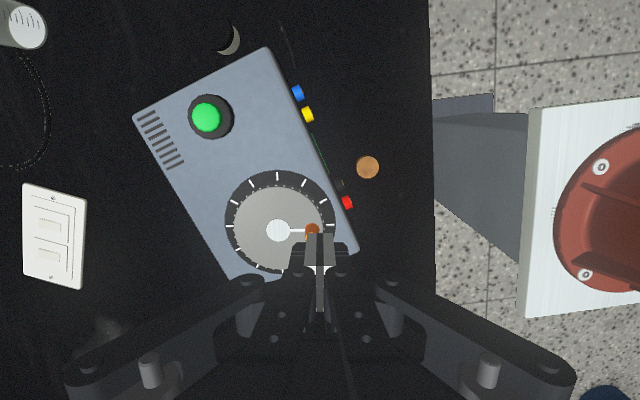

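The wrist view puts the hub at (277.5,230), the lug at (311,229) and the button at (207,117). This agrees with C=(0.488,-0.076) and a lug angle of 172°. I'll go down behind the lug.

Emit:
apply_moves --deltas '[[[0.24, 0.38, -0.9, 0, 0, 0], [0.24, 0.38, -0.9, 0, 0, 0], [0, 0, -1, 0, 0, 0], [0, 0, -1, 0, 0, 0], [0, 0, -1, 0, 0, 0], [0, 0, -1, 0, 0, 0], [0, 0, -1, 0, 0, 0], [0, 0, 0, 0, 0, 0]]]'

```text
time: 4.15
ee_pos: [0.4467, -0.1057, 0.0935]
orientation: [-0.657, 0.754, 0.001, -0.001]
ft_force: [0.5, -0.1, 0.1]
gripper_width: -0.0001
grasp_force: 0.0
```

```bash
cat > plan.py <<'E'
import sys;from bench import manip;import numpy as np
from scipy.spatial.transform import Rotation as Ro
# args: lug angles (deg, math) from current to end, per-row step; offset 18
C=np.array([.488,-.0758]);off=.018
def p(th): t=np.radians(th);return C+.036*np.array([np.cos(t),np.sin(t)])-off*np.array([np.sin(t),-np.cos(t)])
s=manip.state();x=Ro.from_quat(s["orientation"]).as_matrix()[:,0]
print("pose",s["ee_pos"].round(4),"yaw",np.degrees(np.arctan2(x[1],x[0])).round(1),"F",s["ft_force"].round(1))
a,b,n=float(sys.argv[1]),float(sys.argv[2]),int(sys.argv[3])
cur=s["ee_pos"][:2].copy();print("to start",((p(a)-cur)/.02).round(3),"yaw at start should be",a+90-360)
A=np.linspace(a,b,n+1)
for u,v in zip(A[:-1],A[1:]):print(v.round(1),((p(v)-p(u))/.02).round(3).tolist(),"turn",round(np.radians(v-u)/.5,3))
E
python3 plan.py 172 67 28
```

```text
pose [ 0.4467 -0.1057  0.0935] yaw -97.9 F [ 0.5 -0.1  0.1]
to start [0.158 0.854] yaw at start should be -98.0
168.2 [-0.038, 0.126] turn -0.131
164.5 [-0.029, 0.128] turn -0.131
160.8 [-0.021, 0.13] turn -0.131
157.0 [-0.012, 0.131] turn -0.131
153.2 [-0.004, 0.132] turn -0.131
149.5 [0.005, 0.132] turn -0.131
145.8 [0.013, 0.131] turn -0.131
142.0 [0.022, 0.13] turn -0.131
138.2 [0.03, 0.128] turn -0.131
134.5 [0.039, 0.126] turn -0.131
130.8 [0.047, 0.123] turn -0.131
127.0 [0.055, 0.12] turn -0.131
123.2 [0.062, 0.116] turn -0.131
119.5 [0.07, 0.112] turn -0.131
115.8 [0.077, 0.107] turn -0.131
112.0 [0.084, 0.102] turn -0.131
108.2 [0.09, 0.096] turn -0.131
104.5 [0.096, 0.09] turn -0.131
100.8 [0.102, 0.083] turn -0.131
97.0 [0.107, 0.076] turn -0.131
93.2 [0.112, 0.069] turn -0.131
89.5 [0.116, 0.062] turn -0.131
85.8 [0.12, 0.054] turn -0.131
82.0 [0.123, 0.046] turn -0.131
78.2 [0.126, 0.038] turn -0.131
74.5 [0.128, 0.029] turn -0.131
70.8 [0.13, 0.021] turn -0.131
67.0 [0.131, 0.012] turn -0.131
```

Emit:
apply_moves --deltas '[[[0.05, 0.28, 0, 0, 0, 0], [0.05, 0.28, 0, 0, 0, 0], [0.06, 0.29, 0, 0, 0, 0], [-0.04, 0.126, 0, 0, 0, -0.131], [-0.03, 0.128, 0, 0, 0, -0.131], [-0.02, 0.13, 0, 0, 0, -0.131], [0, 0, 0, 0, 0, 0]]]'

```text
time: 5.03
ee_pos: [0.4495, -0.0814, 0.0958]
orientation: [-0.58, 0.815, -0.0, 0.0]
ft_force: [0.1, -1.2, 0.6]
gripper_width: -0.0
grasp_force: 0.5
```

```bash
cat > dial.py <<'E'
from h import *;import sys
np.set_printoptions(precision=4,suppress=True)
from bench import imaging
s,f,T=wrist();C=np.array([.488,-.0758])
print("t",s["time"],"ee",s["ee_pos"],"F",s["ft_force"])
for n,g,M in(("wrist",f,T),("side",imaging.grab_frame("side"),None),("top",imaging.grab_frame("top"),None)):
    cv2.imwrite(f"pics/{n}_{sys.argv[1]}.png",g["image"][:,:,::-1])
    for nm,lo,hi,z in(("orange",(8,150,100),(22,255,255),.099),("white",(0,0,215),(180,40,255),.087)):
        for c,st,m in blobs(g["image"],lo,hi,None,6):
            P=plane(g,c,z,M)[0,:2]-C
            if np.hypot(*P)>.055: continue
            if nm=="white":
                v,u=np.nonzero(m);Q=plane(g,np.c_[u,v],z,M)[:,:2]-C;r=np.hypot(*Q.T);Q=Q[(r>.018)&(r<.03)]
                if len(Q)<3 or np.hypot(*P)>.015:continue
                P=Q.mean(0)
            print(n,nm,c,st[4],"r",np.hypot(*P),"ang",np.degrees(np.arctan2(P[1],P[0])).round(1))
E
python3 dial.py a
```

```text
t 5.025 ee [ 0.4495 -0.0814  0.0958] F [ 0.0506 -1.1655  0.6136]
side white [285.5455 222.4711] 121 r 0.02366613936379598 ang 159.6
```

Emit:
apply_moves --deltas '[[[-0.01, 0.131, 0, 0, 0, -0.131], [0, 0.132, 0, 0, 0, -0.131], [0.005, 0.132, 0, 0, 0, -0.131], [0.013, 0.131, 0, 0, 0, -0.131], [0, 0, 0, 0, 0, 0]]]'

```text
time: 5.8
ee_pos: [0.4493, -0.0707, 0.0952]
orientation: [-0.469, 0.883, 0.0, 0.0]
ft_force: [0.7, 0.6, 0.3]
gripper_width: -0.0002
grasp_force: 0.0
```

```bash
python3 dial.py b; python3 -c "
import cv2,numpy as np
a=cv2.imread('pics/side_b.png')[185:275,230:345];w=cv2.imread('pics/wrist_b.png')[150:320,180:420]
a=cv2.resize(a,(400,313));w=cv2.resize(w,(400,283))
cv2.imwrite('pics/bb.png',np.hstack([a[:283],w]))"
```

```text
t 5.8 ee [ 0.4493 -0.0707  0.0952] F [0.7118 0.5547 0.2711]
side orange [272.5833 214.75  ] 12 r 0.026477854766683795 ang 152.9
side white [285.5854 222.3089] 123 r 0.02346173580678296 ang 141.4
```

View pics/bb.png

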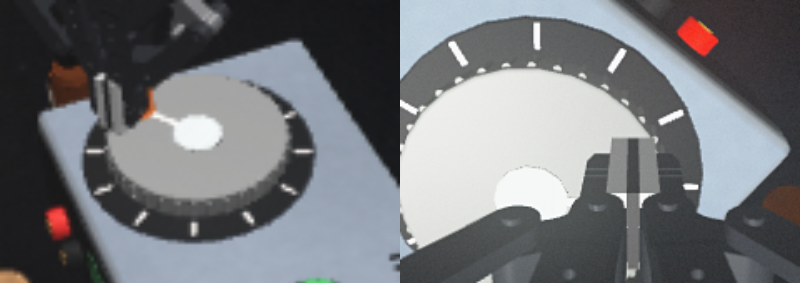

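The lug pointer reads about 141°, so the first click is done and the fingers are still just behind the lug. I'll carry on.

```bash
python3 plan.py 142 82 16
```

```text
pose [ 0.4493 -0.071   0.0953] yaw -124.1 F [ 0.1  0.4 -0. ]
to start [-0.037  0.157] yaw at start should be -128.0
138.2 [0.03, 0.128] turn -0.131
134.5 [0.039, 0.126] turn -0.131
130.8 [0.047, 0.123] turn -0.131
127.0 [0.055, 0.12] turn -0.131
123.2 [0.062, 0.116] turn -0.131
119.5 [0.07, 0.112] turn -0.131
115.8 [0.077, 0.107] turn -0.131
112.0 [0.084, 0.102] turn -0.131
108.2 [0.09, 0.096] turn -0.131
104.5 [0.096, 0.09] turn -0.131
100.8 [0.102, 0.083] turn -0.131
97.0 [0.107, 0.076] turn -0.131
93.2 [0.112, 0.069] turn -0.131
89.5 [0.116, 0.062] turn -0.131
85.8 [0.12, 0.054] turn -0.131
82.0 [0.123, 0.046] turn -0.131
```

Emit:
apply_moves --deltas '[[[-0.037, 0.157, 0, 0, 0, -0.131], [0.03, 0.128, 0, 0, 0, -0.131], [0.039, 0.126, 0, 0, 0, -0.131], [0.047, 0.123, 0, 0, 0, -0.131], [0.055, 0.12, 0, 0, 0, -0.131], [0.062, 0.116, 0, 0, 0, -0.131], [0.07, 0.112, 0, 0, 0, -0.131], [0, 0, 0, 0, 0, 0]]]'

```text
time: 6.95
ee_pos: [0.4547, -0.0533, 0.0953]
orientation: [-0.256, 0.967, 0.0, -0.0]
ft_force: [-0.3, -0.0, 0.0]
gripper_width: -0.0001
grasp_force: 0.0
```

```bash
python3 dial.py c;python3 plan.py 112 67 12
```

```text
t 6.95 ee [ 0.4547 -0.0533  0.0953] F [-0.2658 -0.0008  0.009 ]
side orange [277.2045 207.4091] 88 r 0.033979177869470197 ang 114.2
side white [285.8387 221.9435] 124 r 0.023755208740151565 ang 111.5
pose [ 0.4546 -0.0534  0.0953] yaw -150.3 F [-0.2 -0.   0.2]
to start [0.161 0.213] yaw at start should be -158.0
108.2 [0.09, 0.096] turn -0.131
104.5 [0.096, 0.09] turn -0.131
100.8 [0.102, 0.083] turn -0.131
97.0 [0.107, 0.076] turn -0.131
93.2 [0.112, 0.069] turn -0.131
89.5 [0.116, 0.062] turn -0.131
85.8 [0.12, 0.054] turn -0.131
82.0 [0.123, 0.046] turn -0.131
78.2 [0.126, 0.038] turn -0.131
74.5 [0.128, 0.029] turn -0.131
70.8 [0.13, 0.021] turn -0.131
67.0 [0.131, 0.012] turn -0.131
```

The pointer reads 111.5°, so two clicks are done. Next is the third.

Emit:
apply_moves --deltas '[[[0.08, 0.107, 0, 0, 0, -0.131], [0.081, 0.106, 0, 0, 0, -0.131], [0.09, 0.096, 0, 0, 0, -0.131], [0.096, 0.09, 0, 0, 0, -0.131], [0.102, 0.083, 0, 0, 0, -0.131], [0.107, 0.076, 0, 0, 0, -0.131], [0.112, 0.069, 0, 0, 0, -0.131], [0, 0, 0, 0, 0, 0]]]'

```text
time: 8.1
ee_pos: [0.468, -0.0408, 0.0953]
orientation: [-0.03, 1.0, 0.0, 0.0]
ft_force: [-0.3, -1.1, 0.6]
gripper_width: -0.0001
grasp_force: 0.0
```

```bash
python3 dial.py d;python3 plan.py 82 56 7
```

```text
t 8.1 ee [ 0.468  -0.0408  0.0953] F [-0.3069 -1.0772  0.6189]
side orange [286.9888 205.2809] 89 r 0.03503606827903791 ang 82.4
side white [286.35   222.1083] 120 r 0.021708187685348674 ang 83.2
pose [ 0.4679 -0.0409  0.0953] yaw -176.6 F [ 0.3  0.1 -0.1]
to start [0.364 0.161] yaw at start should be -188.0
78.3 [0.125, 0.037] turn -0.13
74.6 [0.127, 0.029] turn -0.13
70.9 [0.129, 0.021] turn -0.13
67.1 [0.13, 0.013] turn -0.13
63.4 [0.13, 0.004] turn -0.13
59.7 [0.13, -0.004] turn -0.13
56.0 [0.13, -0.013] turn -0.13
```

The pointer reads about 82.5°, so three clicks are done. For the fourth I'll push only a little past its half-way point (67°).

Emit:
apply_moves --deltas '[[[0.12, 0.054, 0, 0, 0, -0.13], [0.122, 0.054, 0, 0, 0, -0.13], [0.122, 0.053, 0, 0, 0, -0.14], [0.125, 0.037, 0, 0, 0, -0.13], [0.127, 0.029, 0, 0, 0, -0.13], [0.129, 0.021, 0, 0, 0, -0.13], [0.13, 0.013, 0, 0, 0, -0.13], [0, 0, 0, 0, 0, 0]]]'

```text
time: 9.25
ee_pos: [0.4855, -0.0356, 0.0953]
orientation: [0.199, 0.98, 0.0, 0.0]
ft_force: [0.7, 0.2, -0.9]
gripper_width: -0.0001
grasp_force: 0.0
```

```bash
python3 dial.py e;python3 plan.py 67.1 56 3
```

```text
t 9.25 ee [ 0.4855 -0.0356  0.0953] F [ 0.7122  0.2378 -0.8757]
side orange [295.3256 206.9884] 86 r 0.03435527427127891 ang 55.0
side white [286.9127 221.8254] 126 r 0.024548431613508576 ang 57.7
pose [ 0.4854 -0.0357  0.0953] yaw 157.0 F [0.3 0.1 0.7]
to start [-0.001  0.001] yaw at start should be -202.9
63.4 [0.13, 0.004] turn -0.129
59.7 [0.13, -0.004] turn -0.129
56.0 [0.129, -0.013] turn -0.129
```

Emit:
apply_moves --deltas '[[[-0.3, 0.1, 0, 0, 0, 0], [-0.4, 0.15, 0, 0, 0, 0], [0, 0, 0.5, 0, 0, 0], [0, 0, 1, 0, 0, 0], [0, 0, 1, 0, 0, 0], [0, 0, 1, 0, 0, 0], [0, -0.5, 0, 0, 0, 0], [0, 0, 0, 0, 0, 0]]]'

```text
time: 10.4
ee_pos: [0.4714, -0.0413, 0.1649]
orientation: [0.2, 0.98, 0.0, -0.0]
ft_force: [0.2, 0.7, -1.3]
gripper_width: -0.0004
grasp_force: 0.0
```

```bash
python3 dial.py f;python3 -c "
import cv2,numpy as np
a=cv2.imread('pics/side_f.png')[180:280,230:350];w=cv2.imread('pics/wrist_f.png')
a=cv2.resize(a,(400,333),interpolation=cv2.INTER_CUBIC);w=cv2.resize(w,(400,250))
w=np.vstack([w,np.zeros((83,400,3),np.uint8)])
cv2.imwrite('pics/ff.png',np.hstack([a,w]))"
```

```text
t 10.4 ee [ 0.4714 -0.0413  0.1649] F [ 0.2098  0.6514 -1.2916]
wrist white [281.1093 225.5527] 7025 r 0.009193284183417982 ang -160.1
side orange [296.6071 207.2857] 84 r 0.034859051418635455 ang 50.9
side white [286.9677 221.9919] 124 r 0.023245235580794353 ang 54.3
```

View pics/ff.png

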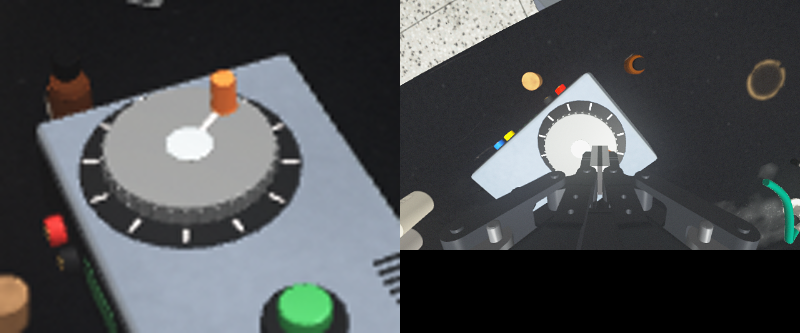

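The lug is in line with a tick at about 51–52°, which is 120° clockwise of the start, so the dial is in the fourth stop. Now the button, centre (0.536,-0.199).

Emit:
apply_moves --deltas '[[[0.4, -0.98, 0, 0, 0, 0], [0.4, -0.98, 0, 0, 0, 0], [0.4, -0.98, 0, 0, 0, 0], [0.4, -0.98, 0, 0, 0, 0], [0.4, -0.98, 0, 0, 0, 0], [0.4, -0.98, 0, 0, 0, 0], [0.4, -0.98, 0, 0, 0, 0], [0.43, -1, 0, 0, 0, 0]]]'

```text
time: 11.55
ee_pos: [0.5364, -0.1997, 0.165]
orientation: [0.2, 0.98, 0.0, -0.0]
ft_force: [-0.6, -0.2, -0.3]
gripper_width: 0.0004
grasp_force: 0.0
```

Emit:
apply_moves --deltas '[[[0, 0, -1, 0, 0, 0], [0, 0, -1, 0, 0, 0], [0, 0, -0.9, 0, 0, 0], [0, 0, -0.5, 0, 0, 0], [0, 0, -0.2, 0, 0, 0], [0, 0, 0, 0, 0, 0]]]'

```text
time: 12.3
ee_pos: [0.5362, -0.1977, 0.0936]
orientation: [0.2, 0.98, -0.0, 0.0]
ft_force: [0.3, -0.0, -0.0]
gripper_width: -0.0003
grasp_force: 0.0
```

Emit:
apply_moves --deltas '[[[0, 0, -0.15, 0, 0, 0], [0, 0, -0.15, 0, 0, 0], [0, 0, -0.15, 0, 0, 0], [0, 0, -0.1, 0, 0, 0], [0, 0, 0, 0, 0, 0]]]'

```text
time: 12.92
ee_pos: [0.5369, -0.1982, 0.0857]
orientation: [0.2, 0.98, -0.001, 0.001]
ft_force: [-8.6, 4.5, 26.0]
gripper_width: 0.0001
grasp_force: 12.8
```

Emit:
apply_moves --deltas '[[[0, 0, -0.05, 0, 0, 0], [0, 0, -0.05, 0, 0, 0], [0, 0, 0, 0, 0, 0]]]'

```text
time: 13.3
ee_pos: [0.537, -0.1982, 0.0853]
orientation: [0.2, 0.98, -0.001, 0.002]
ft_force: [-13.8, 8.0, 38.9]
gripper_width: -0.0001
grasp_force: 19.5
```

The force has climbed to 39 N, so something has bottomed out. I'll look before doing anything else.

Emit:
apply_moves --deltas '[[[0, 0, 0.08, 0, 0, 0], [0, 0, 0, 0, 0, 0]]]'

```text
time: 13.55
ee_pos: [0.5369, -0.1982, 0.0856]
orientation: [0.2, 0.98, -0.001, 0.001]
ft_force: [-8.7, 5.3, 28.0]
gripper_width: 0.0001
grasp_force: 13.9
```

```bash
python3 dial.py g;python3 -c "
import cv2,numpy as np
a=cv2.imread('pics/side_g.png')[215:315,265:385];w=cv2.imread('pics/wrist_g.png')[130:300,200:440]
a=cv2.resize(a,(400,333),interpolation=cv2.INTER_CUBIC);w=cv2.resize(w,(400,283))
w=np.vstack([w,np.zeros((50,400,3),np.uint8)])
cv2.imwrite('pics/gg.png',np.hstack([a,w]))"
```

```text
t 13.55 ee [ 0.5369 -0.1982  0.0856] F [-8.7224  5.2932 27.9923]
wrist orange [613.5969  85.3357] 846 r 0.03528696304174635 ang 52.2
wrist white [517.1658  75.3275] 26852 r 0.00067006280383631 ang -155.3
side orange [294.7674 207.0698] 43 r 0.03367799732766502 ang 56.4
side white [286.9677 221.9919] 124 r 0.023245235580794353 ang 54.3
top orange [339.8182 218.7273] 11 r 0.03518950881698871 ang 57.1
```

View pics/gg.png

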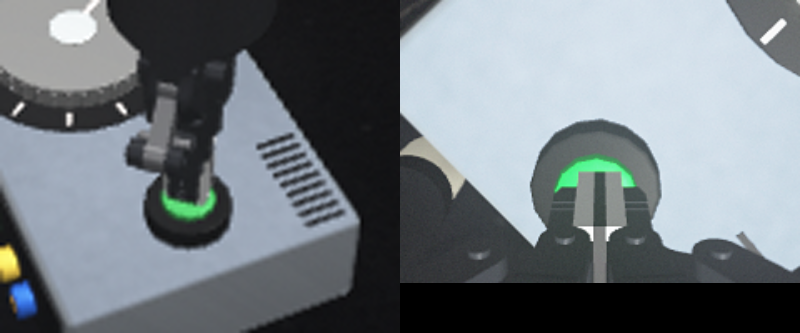

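The tips stand on the green cap, well inside the black housing, and the cap looks sunk level with it. I'll lift in small steps and watch the spring force to confirm.

Emit:
apply_moves --deltas '[[[0, 0, 0.1, 0, 0, 0], [0, 0, 0.08, 0, 0, 0], [0, 0, 0, 0, 0, 0]]]'

```text
time: 14.08
ee_pos: [0.5367, -0.1981, 0.086]
orientation: [0.2, 0.98, -0.0, 0.001]
ft_force: [2.0, -0.2, 5.7]
gripper_width: -0.0003
grasp_force: 3.4
```

Emit:
apply_moves --deltas '[[[0, 0, 0.1, 0, 0, 0], [0, 0, 0, 0, 0, 0]]]'

```text
time: 14.32
ee_pos: [0.5363, -0.1979, 0.0876]
orientation: [0.2, 0.98, -0.0, 0.0]
ft_force: [2.8, -0.4, 3.1]
gripper_width: 0.0
grasp_force: 1.5
```

Emit:
apply_moves --deltas '[[[0, 0, 0.1, 0, 0, 0], [0, 0, 0, 0, 0, 0]]]'

```text
time: 14.58
ee_pos: [0.5359, -0.1977, 0.0894]
orientation: [0.2, 0.98, 0.0, -0.0]
ft_force: [1.0, -1.1, 2.5]
gripper_width: -0.0002
grasp_force: 1.1
```

The force falls gradually as the tool rises (5.7, 3.1, then 2.5 N), which is the spring, so the button was right down. Lifting clear.

Emit:
apply_moves --deltas '[[[0, 0, 0.3, 0, 0, 0], [0, 0, 0.8, 0, 0, 0], [0, 0, 1, 0, 0, 0], [0, 0, 1, 0, 0, 0], [0, 0, 1, 0, 0, 0], [0, 0, 0, 0, 0, 0], [0, 0, 0, 0, 0, 0]]]'

```text
time: 15.45
ee_pos: [0.536, -0.1977, 0.1711]
orientation: [0.2, 0.98, 0.0, -0.0]
ft_force: [-0.2, 0.0, 0.2]
gripper_width: -0.0002
grasp_force: 0.0
```

```bash
python3 dial.py i; python3 -c "
from bench import ticket;print(ticket.sign_off())"
```

```text
t 15.45 ee [ 0.536  -0.1977  0.1711] F [-0.1926  0.0104  0.2277]
wrist orange [496.6327  98.5102] 98 r 0.034801914893556676 ang 49.1
wrist orange [487.4  88.3] 10 r 0.02569528302816846 ang 58.2
wrist white [444.4568  79.1786] 13018 r 0.0010178200643090373 ang 169.7
side orange [296.5647 207.2824] 85 r 0.03482459222158932 ang 51.0
side white [286.9677 221.9919] 124 r 0.023245235580794353 ang 54.3
top orange [340.  218.9] 10 r 0.034667156186923044 ang 57.4
the job is handed in; nothing more can be done
None
```

I pushed the dial four clicks clockwise, then pressed the green button right down and let it come up; the job was handed in at about 15.5 s with the tool lifted clear, and no verdict came back.

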